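# Pin the drum of the rotary compost sieve

### The job

Lock the drum of the compost sieve so that it cannot turn: stand the lock pin in the bush on top of the bearing head so that it rests on the tube, bring the crank slowly up and over the top until the pin drops into the tube's hidden cross-hole and you feel the crank stop, then press the pin gently fully home, its knob down on the bush, and let go. Do not wrench the crank against the caught pin or hammer the pin, and leave the pot, vase, timer and scoop where they are.

Things in the scene. Friction and masses are not known exactly. Their poses are not given: they have to be found in the camera images.
- sieve: bench-top rotary compost sieve, fixed: wooden base 150 x 370 mm, at one end a grey bearing head (62 x 48 mm, flat steel top at z 150 mm), beside it a wire drum (140 mm across, top z 175 mm, from y 58 to 222 mm). Origin under the base, straight below the bush in the head; z up, +y along the drum's tube from head to drum, x level across the tube
- bush_mouth (a point): mouth of the bush, a plain round vertical hole 11.6 mm wide, 26 mm deep, in the head's steel top, with a 2 mm bevel; axes as sieve. A pin let down it stops on the tube 28 mm below the mouth, its knob's underside then 42 mm above the mouth
- tube_axis (a point): point on the axis of the drum's tube, 45 mm below the bush mouth; axes as sieve. The tube is 34 mm thick with one 11.5 mm cross-hole, hidden in the head; it turns with the crank. When the hole comes under the bush (in line over about 10 degrees), a pin standing there falls 5 to 8 mm by its own weight and stops the crank. More than about 7 N at the grip then bends the pin
- crank: steel crank, clamped on the tube's end at an angle that differs each time, so it does not show the hole. Origin at tube_axis, z along the arm to the grip. It stays where left; turning takes 1 to 2 N at the grip. It starts leaning to the sieve's -x, 50 to 72 degrees from upright; going up and over to +x, the hole lines up somewhere between 48 degrees before upright and 48 past
- crank_grip (a point): centre of the crank's wooden grip, a level round bar 23 mm thick, 62 mm long, lying along the sieve's y, on the side of the head away from the drum, 101 mm to -y of the bush; circles the tube's axis at 65 mm. It spins freely on its spindle, so it can be held with the hand's direction kept while it goes round. Use its position only: its axes spin
- pin_knob (a point): centre of the dark steel knob (25 mm across, 26 mm tall) of the lock pin; z up along the pin. Below the knob a steel shank 10 mm thick, 70 mm long, with a 2.5 mm bevelled nose. Weight 100 to 160 g. Once it has dropped in the tube, sprung balls in the hole hold it: pressing it the last 36 mm takes 10 to 18 N. Home, the knob rests on the head, this point 13 mm above the mouth
- pin: the same lock pin; origin at the tip of its nose, 83 mm below the knob's centre; z up along the shank. While the crank still leans on the caught pin, the pin is nipped and hard to press: ease the crank back by the little that frees it before letting go of the grip
- rest: fixed wooden block 70 x 70 x 55 mm in which the pin stands upright at the start, 45 mm deep, its knob's underside 25 mm above the block; origin under its centre
- parsley_pot: white ceramic pot of parsley, 112 mm across, 95 mm tall (165 with leaves); origin under its centre. Leave alone
- vase: glass propagation vase, 72 mm across, 135 mm tall; origin under its centre. Leave alone
- timer: black plastic fan timer, 50 x 85 mm, 80 mm tall; origin under its centre. Leave alone
- scoop: stainless scoop, 180 mm long, 36 mm tall; origin on the slab below the back of its bowl. Leave alone

How it is judged:
By the outcome, as a careful person would: the job done as asked, in the order asked, and still so for the second after the job is handed in, with the robot touching nothing.
It also fails if it takes over 72 s, if anything falls off the work surface, if the arm or the gripper's body presses on something with over 40 N, if the wrist force passes 120 N, or if a joint passes its speed limit or range.

### The arm

A 6-joint arm with a two-finger parallel gripper is mounted at the origin on the work surface. World frame = base frame: x ahead of the robot, y to its left, z up, the work surface at z = 0. Lengths are in m, angles in rad, forces in N, time in s.
With the tool pointing down it reaches from about 0.3 to 0.875 m from the base axis. Payload 6.4 kg.
Tool frame: the origin (TCP) lies midway between the tips of the shut fingers; the grasp point (between the pads) lies 19 mm behind it; z points along the fingers, y is the line along which they close (so a half turn about z gives the same grasp; the last joint's range is limited). The gripper opens to 85 mm and grips with 20 to 120 N. Pads are 22 mm wide; open, the fingers measure 114 mm over their backs; the gripper's body (76 mm by 85 mm) begins 54 mm behind the grasp point. The pads swing forward as they close: fully open they stand 13 mm farther back than shut.
Start: joints at [1.033, 0.181, 1.607, -0, 1.354, -0.206], TCP at [0.187, 0.544, 0.231] pointing down, gripper open.
Joint ranges: [-2.99, 2.99], [-0.89, 2.07], [0.3, 2.58], [-1.14, 4.28], [0, 2.63], [-3.12, 3.12]. Speed limits (rad/s): [2.57, 2.57, 3.01, 3.14, 3.14, 3.14].

### API

Orientations are given as a unit quaternion [w, x, y, z].
In Python, from bench import arm gives the robot as it stands.
- The arm moves only by the tool play_rows, never from a script. Its argument "plan" is a list that holds one entry, the list of rows, each a list of 7 numbers: the opening in per cent of the stroke, from 0 (shut) to 100 (fully open), then the shift along the tool's x, y, z in m, then the turn, a rotation vector about the tool's x, y, z in degrees. A call has 1 to 20 rows; each row shifts and turns the commanded pose from where the row before left it, along the tool's axes as they then stand; what a row does not reach is not made up. A row lasts 1/10 s, in which the tool goes at most 50 mm and 8.59 degrees, less where a joint would pass 70% of its speed; a pose out of reach is approached as far as the arm can. A call is refused whole if a number of a shift passes 0.05 or a number of a turn 8.59, either way. A call with a gripper value outside its range is refused whole. The fingers move at their own pace and stop on an object; "grip_force" is the grip in N (left out, the last holds). Time passes only in rows, so rows that do not move let the fingers close. It gives the time, the measured TCP pose, the force, the opening and the grip force at its end, in the units of the state.
- arm.get_obs(): the state, without advancing time (a new reading comes with each control period).
- arm.snapshot(name): name is "scene" or "top" or "wrist"; returns the picture (400x640x3 uint8, blue, green, red); there is no depth.
- arm.calibration(name): a dict with "fovy" (degrees; the focal length in pixels is half the picture's height over the tangent of half this angle, whatever the lens; pixels are square), "cx", "cy" (the principal point, pixels), "rvec" (rotation vector, rad) and "tvec" (3), from world to camera coordinates, as OpenCV has them. Camera axes: x right, y down, z forward; pixel columns grow to the right and rows downward; lengths in m; the calibration is good to about 2 mm. A picture is of the moment at which its call begins: read the wrist's pose just before it. calibration takes no time and is no camera call; for the wrist camera it gives the pose at the moment of the call.
- arm.finish_job(): hands the job in; it is judged then, once.
The state is a dict: "t": time; "q": joint angles; "joint_velocities": joint speeds; "joint_efforts": joint torques, N m; "eef_pos": TCP position; "orientation": TCP orientation; "force": force on the tool from outside, world axes, zero at the start; "torque": the same for the moment, N m; "grip_width": finger opening in m; "grasp_force": force on a finger pad.
Only numpy, scipy, OpenCV 4.12 (cv2) and the standard library are available. Lean on these libraries where they do the work, as an engineer would, in place of code of your own. Each camera call takes 0.05 s, during which the arm holds its last target. There are 200 camera calls.

## Working session

There is one attempt and no reset: what is moved stays moved. The work goes in short steps, Python scripts to look and compute and a tool call to move; the robot and the scene stay as the last step left them, time stands still between calls to the robot, and variables do not carry over. Pictures are saved under pics/ and viewed, at most 10 in all, crops included, and the job is handed in when it is done.

Besides the shell and the picture viewer there is one more tool, called after ">>>" in YAML: its name, and indented under it one key for each argument. play_rows: Moves the arm, as the interface text tells. Its arguments: {"type":"object","properties":{"plan":{"type":"array","items":{"type":"array","items":{"type":"array","items":{"type":"number"}}}},"grip_force":{"type":"number"}},"required":["plan"]}

```bash
mkdir -p pics; ls; python3 - <<'E'
from bench import arm
import cv2
for n in ("scene","top"):
    im=arm.snapshot(n); cv2.imwrite(f"pics/{n}0.png",im); print(n,arm.calibration(n))
o=arm.get_obs(); print(o)
E
```

```text
pics
scene {'fovy': 50.69581210154452, 'cx': 316.66734304437045, 'cy': 195.50906601855957, 'rvec': array([ 1.86519815,  1.80022181, -0.60022491]), 'tvec': array([ 0.13203099, -0.39212437,  1.35647682])}
top {'fovy': 48.69479030860338, 'cx': 315.1577536902783, 'cy': 194.16455500583805, 'rvec': array([ 2.1018117 , -2.13807134,  0.21397713]), 'tvec': array([-0.16091776,  0.59414443,  0.9907312 ])}
{'t': 0.1, 'q': array([ 1.03267657e+00,  1.81487355e-01,  1.60788789e+00, -8.45025110e-06,
        1.35379302e+00, -2.06304352e-01]), 'joint_velocities': array([-0.00061   , -0.00293967, -0.00026424,  0.00050044,  0.0010735 ,
        0.0007584 ]), 'joint_efforts': array([ 6.82071259e-04, -4.45872831e+01, -3.52238882e+01, -2.54768711e-04,
        4.06368330e-03,  2.58055917e-05]), 'eef_pos': array([0.18704575, 0.5432127 , 0.23047237]), 'orientation': array([-2.82664510e-04,  1.65146686e-01,  9.86268701e-01, -7.35362661e-04]), 'force': array([ 0.15873104, -1.08429136, -0.6735279 ]), 'torque': array([ 0.00323759,  0.02453608, -0.01586789]), 'grasp_force': 0.0, 'grip_width': 0.0856033435836652}
```

View pics/scene0.png

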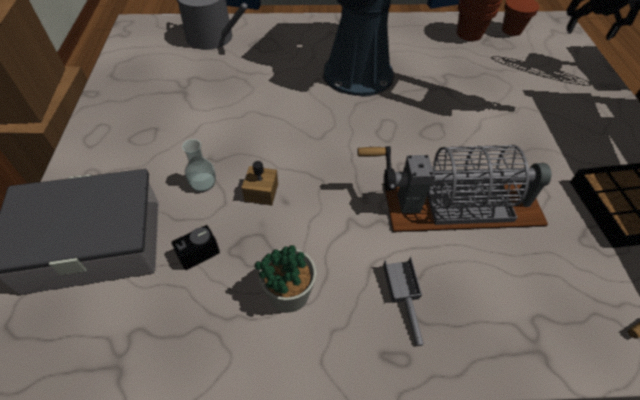

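View pics/top0.png

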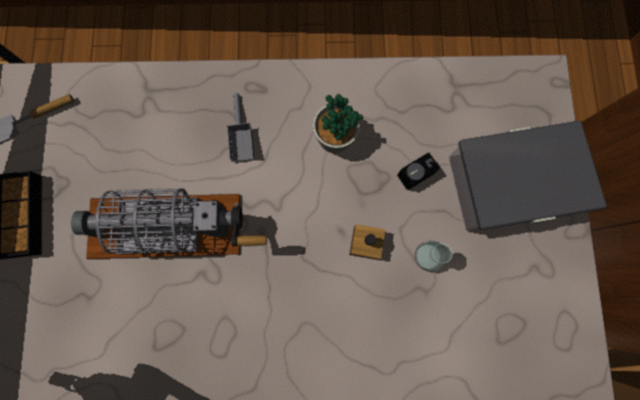

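```bash
cat > h.py <<'E'
import numpy as np,cv2
from bench import arm
def K(c): 
    f=200/np.tan(np.radians(c["fovy"])/2); return np.array([[f,0,c["cx"]],[0,f,c["cy"]],[0,0,1]])
def ray(c,px):
    R=cv2.Rodrigues(np.array(c["rvec"]))[0]; o=-R.T@c["tvec"]
    return o,R.T@np.linalg.inv(K(c))@[px[0],px[1],1]
def atz(c,px,z):
    o,d=ray(c,px); return o+d*(z-o[2])/d[2]
def proj(c,p): return cv2.projectPoints(np.array(p,float).reshape(-1,3),np.array(c["rvec"]),np.array(c["tvec"]),K(c),None)[0].reshape(-1,2)
E
python3 - <<'E'
from h import *
t=cv2.imread("pics/top0.png"); s=cv2.imread("pics/scene0.png")
def cr(im,x,y,w,h,k=4): return cv2.resize(im[y:y+h,x:x+w],None,fx=k,fy=k,interpolation=cv2.INTER_CUBIC)
a=np.vstack([np.hstack([cr(t,180,185,100,75),cr(t,340,210,100,75)]),np.hstack([cr(s,350,135,100,75),cr(s,220,145,100,75)])])
cv2.imwrite("pics/crop0.png",a)
E
```

```text
(no output)
```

View pics/crop0.png

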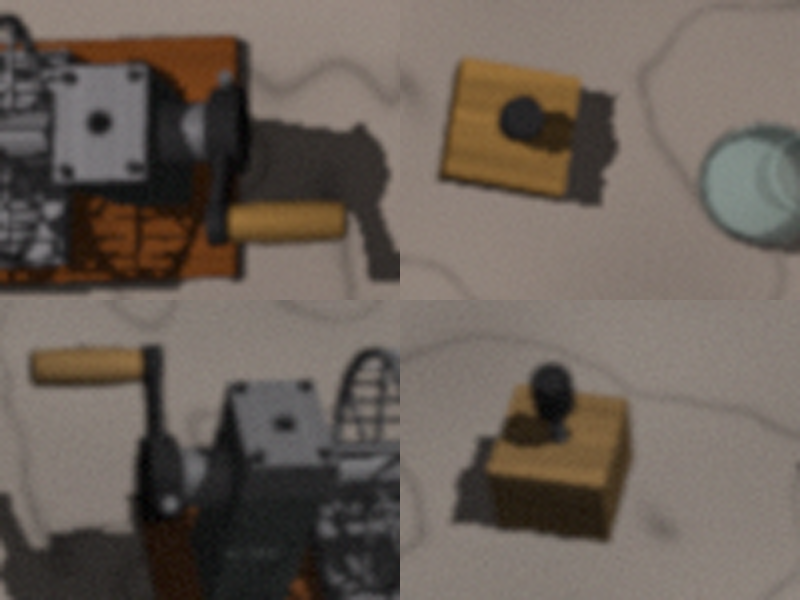

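```bash
python3 - <<'E'
from h import *
np.set_printoptions(precision=4,suppress=True)
ct,cs=arm.calibration("top"),arm.calibration("scene")
def tri(a,b):
    o1,d1=ray(ct,a);o2,d2=ray(cs,b)
    A=np.stack([d1,-d2],1);s=np.linalg.lstsq(A,o2-o1,rcond=None)[0]
    p,q=o1+d1*s[0],o2+d2*s[1];return (p+q)/2,np.linalg.norm(p-q)
T=lambda x,y:((x+.5)/4-.5+180,(y+.5)/4-.5+185)
T2=lambda x,y:((x-400+.5)/4-.5+340,(y+.5)/4-.5+210)
S=lambda x,y:((x+.5)/4-.5+350,(y-300+.5)/4-.5+135)
S2=lambda x,y:((x-400+.5)/4-.5+220,(y-300+.5)/4-.5+145)
print("bush",tri(T(99,123),S(286,423)),atz(ct,T(99,123),.15),atz(cs,S(286,423),.15))
print("grip",tri(T(288,221),S(88,366)))
for p in [(230,223),(345,219)]: print(atz(ct,T(*p),.14))
print("knob",tri(T2(521,119),S2(551,392)),atz(ct,T2(521,119),.095))
for p in [(57,68),(147,64),(150,180),(55,184)]: print("head",atz(ct,T(*p),.15))
for p in [(462,60),(580,78),(568,194),(443,180)]: print("rest",atz(ct,T2(*p),.055))
E
```

```text
bush (array([0.5312, 0.0695, 0.1493]), np.float64(0.00321239936851297)) [0.5308 0.0676 0.15  ] [0.5316 0.0709 0.15  ]
grip (array([ 0.4777, -0.0311,  0.1408]), np.float64(0.0033203938783797765))
[ 0.477  -0.0017  0.14  ]
[ 0.4781 -0.0632  0.14  ]
knob (array([ 0.4786, -0.2913,  0.0941]), np.float64(0.001532579392232774)) [ 0.4785 -0.2919  0.095 ]
head [0.5611 0.0912 0.15  ]
head [0.5625 0.0428 0.15  ]
head [0.4997 0.0395 0.15  ]
head [0.4984 0.09   0.15  ]
rest [ 0.5175 -0.2638  0.055 ]
rest [ 0.5057 -0.3327  0.055 ]
rest [ 0.4383 -0.3225  0.055 ]
rest [ 0.4476 -0.2503  0.055 ]
```

>>> play_rows:
  plan:
    - [[70,0,0,-0.012,0,0,7.89],[70,0,0,-0.012,0,0,7.89],[70,0,0,-0.012,0,0,7.89],[70,0,0,-0.012,0,0,7.89],[70,0,0,-0.012,0,0,7.89],[70,0,0,-0.012,0,0,7.89],[70,0,0,-0.012,0,0,7.89],[70,0,0,-0.012,0,0,7.89],[70,0,0,0,0,0,7.88],[70,-0.03,0.033,0,0,0,0],[70,-0.03,0.033,0,0,0,0],[70,-0.03,0.033,0,0,0,0],[70,-0.03,0.033,0,0,0,0],[70,-0.03,0.033,0,0,0,0],[70,-0.03,0.033,0,0,0,0],[70,-0.045,0,0,0,0,0],[70,-0.045,0,0,0,0,0],[70,-0.045,0,0,0,0,0],[70,-0.045,0,0,0,0,0],[70,-0.045,0,0,0,0,0]]

```text
t: 2.1
eef_pos: [0.3846, 0.1371, 0.327]
orientation: [-0.0, 0.707, 0.707, -0.0]
force: [0.8, -1.0, 0.1]
grip_width: 0.0597
grasp_force: 0.0
```

>>> play_rows:
  plan:
    - [[70,-0.0429,0.0094,0,0,0,0],[70,-0.0429,0.0094,0,0,0,0],[70,-0.0429,0.0094,0,0,0,0],[70,-0.0429,0.0094,0,0,0,0],[70,-0.0429,0.0094,0,0,0,0],[70,-0.0429,0.0094,0,0,0,0],[70,-0.0429,0.0094,0,0,0,0],[70,-0.0429,0.0094,0,0,0,0],[70,-0.0429,0.0094,0,0,0,0],[70,-0.0429,0.0094,0,0,0,0],[70,0,0,0.042,0,0,0],[70,0,0,0.042,0,0,0],[70,0,0,0.042,0,0,0],[70,0,0,0,0,0,0]]

```text
t: 3.5
eef_pos: [0.4756, -0.2873, 0.1944]
orientation: [-0.007, 0.707, 0.707, -0.0]
force: [-2.1, 0.2, 0.0]
grip_width: 0.0601
grasp_force: 0.0
```

```bash
python3 - <<'E'
from h import *
c=arm.calibration("wrist");im=arm.snapshot("wrist");cv2.imwrite("pics/w1.png",im)
import pickle;pickle.dump(c,open("w1.pkl","wb"));print(arm.get_obs()["eef_pos"],c, proj(c,[[.4785,-.2915,.106],[.4785,-.2915,.093]]))
E
```

```text
[ 0.47735544 -0.28883206  0.19839771] {'fovy': 62.11239401597649, 'cx': 317.8191774042302, 'cy': 204.17574803642253, 'rvec': array([-2.85417129e+00, -2.15001916e-03,  1.42389700e-02]), 'tvec': array([-0.47328284, -0.30179695,  0.26640504])} [[323.45018687 216.72492111]
 [323.34410071 211.31829155]]
```

View pics/w1.png

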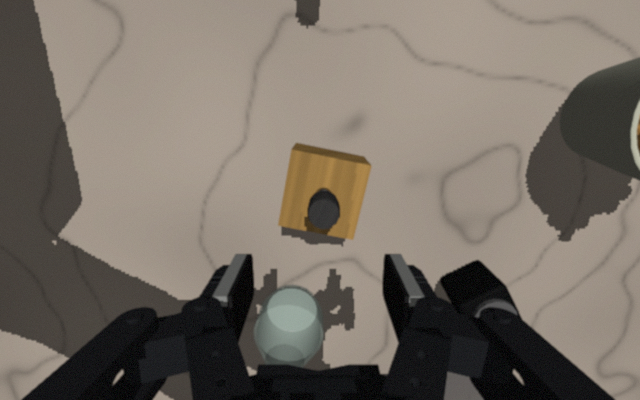

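>>> play_rows:
  plan:
    - [[70,0,0,0.04,0,0,0],[70,0,0,0.04,0,0,0],[70,0,0,0.03,0,0,0],[70,0,0,0.01,0,0,0],[70,0,0,0.008,0,0,0],[70,0,0,0,0,0,0],[70,0,0,0,0,0,0],[20,0,0,0,0,0,0],[20,0,0,0,0,0,0],[20,0,0,0,0,0,0],[20,0,0,0,0,0,0],[20,0,0,0,0,0,0],[20,0,0,0,0,0,0],[20,0,0,0,0,0,0]]
  grip_force: 40

```text
t: 4.95
eef_pos: [0.4796, -0.291, 0.0742]
orientation: [0.001, 0.707, 0.707, -0.0]
force: [-1.0, 0.9, 6.2]
grip_width: 0.0227
grasp_force: 38.9
```

>>> play_rows:
  plan:
    - [[20,0,0,-0.02,0,0,0],[20,0,0,-0.04,0,0,0],[20,0,0,-0.04,0,0,0],[20,0,0,-0.04,0,0,0],[20,0,0,-0.04,0,0,0],[20,0.03,0.0043,0,0,0,0],[20,0.04,0.0057,0,0,0,0],[20,0.04,0.0057,0,0,0,0],[20,0.04,0.0057,0,0,0,0],[20,0.04,0.0057,0,0,0,0],[20,0.04,0.0057,0,0,0,0],[20,0.04,0.0057,0,0,0,0],[20,0.04,0.0057,0,0,0,0],[20,0.03,0.0043,0,0,0,0],[20,0.02,0.003,0,0,0,0],[20,0,0,0,0,0,0],[20,0,0,0,0,0,0],[20,0,0,0,0,0,0],[20,0,0,0,0,0,0]]

```text
t: 6.85
eef_pos: [0.5306, 0.0686, 0.2532]
orientation: [-0.0, 0.708, 0.707, -0.0]
force: [0.2, -0.9, -0.7]
grip_width: 0.0227
grasp_force: 40.0
```

```bash
python3 - <<'E'
from h import *
import pickle
c=arm.calibration("wrist");w=arm.snapshot("wrist");s=arm.snapshot("scene");cs=arm.calibration("scene")
cv2.imwrite("pics/w2.png",w);cv2.imwrite("pics/s2.png",s)
o=arm.get_obs();p=o["eef_pos"];pickle.dump((c,p),open("w2.pkl","wb"));print(p,o["force"],o["orientation"])
print(proj(c,[p+[0,0,-.064],[.531,.0695,.15]]),proj(cs,[p+[0,0,-.064],[.531,.0695,.15]]))
def cr(im,x,y,k,w=100,h=75): return cv2.resize(im[y:y+h,x:x+w],None,fx=k,fy=k,interpolation=cv2.INTER_CUBIC)
a=np.vstack([np.hstack([cr(s,375,110,4),np.zeros((300,400,3),np.uint8)]),np.hstack([cr(w,220,120,2,200,150),cr(w,220,250,2,200,150)])])
cv2.imwrite("pics/c2.png",a)
E
```

```text
[0.53072136 0.0686977  0.25329343] [ 0.48966505 -0.42026551 -1.42624263] [ 3.87819931e-05  7.07680371e-01  7.06532723e-01 -5.20692031e-05]
[[318.46375996 221.62540007]
 [318.76088593 203.13161847]] [[423.94890413 152.53593964]
 [420.43742134 165.16745393]]
```

View pics/c2.png

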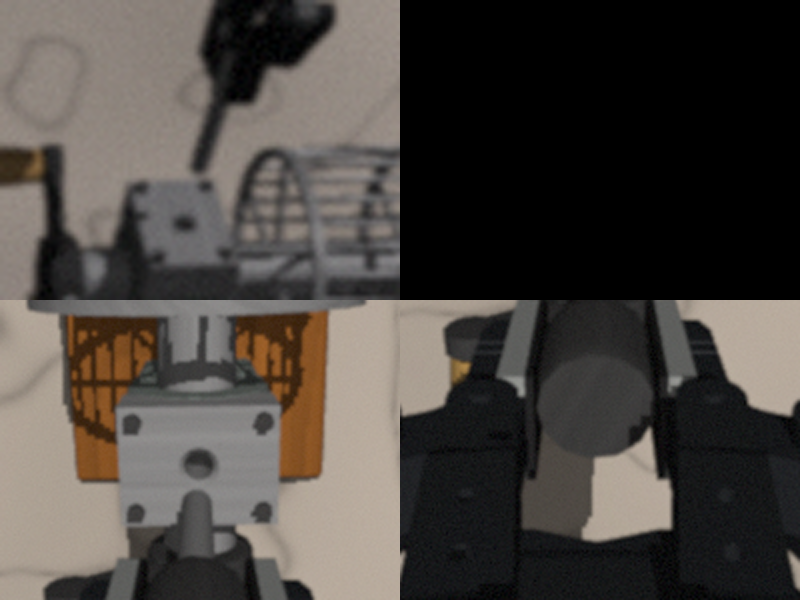

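>>> play_rows:
  plan:
    - [[20,0,0.001,0.01,0,0,0],[20,0,0,0.015,0,0,0],[20,0,0,0.01,0,0,0],[20,0,0,0.003,0,0,0],[20,0,0,0.003,0,0,0],[20,0,0,0.003,0,0,0],[20,0,0,0.003,0,0,0],[20,0,0,0,0,0,0],[20,0,0,0,0,0,0]]

```text
t: 7.85
eef_pos: [0.5318, 0.0696, 0.2064]
orientation: [0.0, 0.707, 0.707, 0.0]
force: [0.4, -0.2, -1.4]
grip_width: 0.0232
grasp_force: 40.0
```

>>> play_rows:
  plan:
    - [[20,0,0,0.004,0,0,0],[20,0,0,0.004,0,0,0],[20,0,0,0.004,0,0,0],[20,0,0,0.003,0,0,0],[20,0,0,0.002,0,0,0],[20,0,0,0,0,0,0],[20,0,0,0,0,0,0]]

```text
t: 8.55
eef_pos: [0.5316, 0.0696, 0.1892]
orientation: [-0.0, 0.707, 0.707, -0.0]
force: [0.1, -1.9, -0.7]
grip_width: 0.0229
grasp_force: 39.9
```

>>> play_rows:
  plan:
    - [[70,0,0,0,0,0,0],[70,0,0,0,0,0,0],[70,0,0,0,0,0,0],[70,0,0,0,0,0,0],[70,0,0,-0.02,0,0,0],[70,0,0,-0.04,0,0,0],[60,0,0,-0.04,0,0,0],[60,-0.0254,-0.0135,0,0,0,0],[60,-0.0254,-0.0135,0,0,0,0],[60,-0.0254,-0.0135,0,0,0,0],[60,-0.0254,-0.0135,0,0,0,0],[60,0,0,0,0,0,0],[60,0,0,0.04,0,0,0],[60,0,0,0.03,0,0,0],[60,0,0,0,0,0,0],[60,0,0,0,0,0,0]]

```text
t: 10.15
eef_pos: [0.4779, -0.0316, 0.2197]
orientation: [-0.0, 0.707, 0.707, -0.0]
force: [-0.6, 0.1, -0.4]
grip_width: 0.0512
grasp_force: 0.0
```

```bash
python3 - <<'E'
from h import *
c=arm.calibration("wrist");w=arm.snapshot("wrist");s=arm.snapshot("scene");cs=arm.calibration("scene")
cv2.imwrite("pics/s3.png",s);o=arm.get_obs();p=o["eef_pos"];print(p,o["force"])
print(proj(c,[[.4777,-.0311,.1408],[.531,.0695,.15]]))
def cr(im,x,y,k,w=100,h=75): return cv2.resize(im[y:y+h,x:x+w],None,fx=k,fy=k,interpolation=cv2.INTER_CUBIC)
cv2.imwrite("pics/c3.png",np.hstack([cr(s,375,110,4),cr(w,120,90,1,400,300)]))
E
```

```text
[ 0.47901743 -0.03205125  0.22129461] [-0.05557121 -1.12051533  0.50068895]
[[318.09060667 213.84083455]
 [409.49327396  55.74903861]]
```

View pics/c3.png

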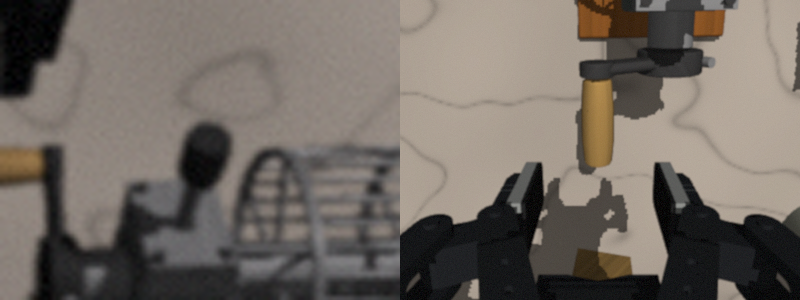

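>>> play_rows:
  plan:
    - [[60,0,0,0.03,0,0,0],[60,0,0,0.04,0,0,0],[60,0,0,0.02,0,0,0],[60,0,0,0.01,0,0,0],[60,0,0,0,0,0,0],[20,0,0,0,0,0,0],[20,0,0,0,0,0,0],[20,0,0,0,0,0,0],[20,0,0,0,0,0,0],[20,0,0,0,0,0,0],[20,0,0,0,0,0,0]]
  grip_force: 30

```text
t: 11.35
eef_pos: [0.4776, -0.0324, 0.1199]
orientation: [0.0, 0.707, 0.707, -0.0]
force: [-4.9, -1.7, 4.6]
grip_width: 0.0213
grasp_force: 29.4
```

```bash
python3 - <<'E'
from h import *
s=arm.snapshot("scene");cv2.imwrite("pics/ref.png",s);o=arm.get_obs();print(o["eef_pos"],o["force"],o["grip_width"],o["t"])
E
```

```text
[ 0.47755593 -0.03242984  0.11988886] [-4.20360489 -2.48108994  4.81701515] 0.02152468006562453 11.4
```

>>> play_rows:
  plan:
    - [[20,0,0.0006,-0.00097,0,0,0],[20,0,0.0006,-0.00096,0,0,0],[20,0,0.00062,-0.00095,0,0,0],[20,0,0.00064,-0.00094,0,0,0],[20,0,0,0,0,0,0]]

```text
t: 11.9
eef_pos: [0.4797, -0.0324, 0.1233]
orientation: [-0.0, 0.707, 0.707, -0.001]
force: [-4.3, -2.4, 2.9]
grip_width: 0.0217
grasp_force: 29.4
```

```bash
cat > chk.py <<'E'
from h import *
s=arm.snapshot("scene");o=arm.get_obs();r=cv2.imread("pics/ref.png")
print(o["t"],o["eef_pos"].round(4),o["force"].round(1),o["torque"].round(2),"w",o["grip_width"])
# vertical shift of the dark knob region (scene px ~ (419..436,139..158))
g=lambda i:cv2.cvtColor(i,cv2.COLOR_BGR2GRAY).astype(np.float32)
x0,y0,x1,y1=416,136,434,166
T=g(r)[y0:y1-0,x0:x1]; S=g(s)[y0-6:y1+10,x0-6:x1+6]
m=cv2.matchTemplate(S,T,cv2.TM_CCOEFF_NORMED);_,v,_,l=cv2.minMaxLoc(m)
b,c,a=m[l[1],l[0]],m[max(l[1]-1,0),l[0]],m[min(l[1]+1,m.shape[0]-1),l[0]]
print("pin shift px x,y:",l[0]-6,l[1]-6+0.5*(a-c)/(2*b-a-c+1e-9),"score",v)
E
python3 chk.py
```

```text
11.95 [ 0.4796 -0.0324  0.1232] [-4.5 -2.8  2.3] [-0.4   0.76  0.15] w 0.02186551491356287
pin shift px x,y: 0 -0.659941 score 0.9780348539352417
```

>>> play_rows:
  plan:
    - [[20,0,0.00066,-0.00092,0,0,0],[20,0,0.00067,-0.00091,0,0,0],[20,0,0.00069,-0.0009,0,0,0],[20,0,0.00071,-0.00089,0,0,0],[20,0,0,0,0,0,0]]

```text
t: 12.45
eef_pos: [0.4824, -0.0323, 0.1269]
orientation: [-0.0, 0.707, 0.707, -0.001]
force: [-5.2, -2.0, 2.9]
grip_width: 0.0215
grasp_force: 29.4
```

```bash
python3 chk.py
```

```text
12.5 [ 0.4824 -0.0323  0.1269] [-4.3 -2.7  2.1] [-0.33  0.76  0.14] w 0.021810037848452344
pin shift px x,y: 0 -0.72862494 score 0.9853841662406921
```

>>> play_rows:
  plan:
    - [[20,0,0.00072,-0.00087,0,0,0],[20,0,0.00074,-0.00086,0,0,0],[20,0,0.00075,-0.00085,0,0,0],[20,0,0.00077,-0.00084,0,0,0],[20,0,0,0,0,0,0]]

```text
t: 13.0
eef_pos: [0.4854, -0.0323, 0.1304]
orientation: [-0.0, 0.707, 0.707, -0.001]
force: [-4.7, -2.4, 2.7]
grip_width: 0.0215
grasp_force: 29.4
```

```bash
python3 chk.py
```

```text
13.05 [ 0.4854 -0.0323  0.1304] [-5.  -2.4  3. ] [-0.32  0.71  0.17] w 0.02170155378436702
pin shift px x,y: 0 -0.73033977 score 0.9893681406974792
```

>>> play_rows:
  plan:
    - [[20,0,0.00078,-0.00082,0,0,0],[20,0,0.0008,-0.00081,0,0,0],[20,0,0.00081,-0.00079,0,0,0],[20,0,0.00082,-0.00078,0,0,0],[20,0,0,0,0,0,0]]

```text
t: 13.55
eef_pos: [0.4887, -0.0322, 0.1337]
orientation: [-0.0, 0.707, 0.707, -0.001]
force: [-5.0, -1.7, 3.3]
grip_width: 0.0219
grasp_force: 29.4
```

```bash
python3 chk.py
```

```text
13.6 [ 0.4887 -0.0322  0.1337] [-4.7 -2.9  3.3] [-0.27  0.77  0.12] w 0.021684814678312788
pin shift px x,y: 0 -0.73071754 score 0.9900244474411011
```

>>> play_rows:
  plan:
    - [[20,0,0.00084,-0.00079,0,0,0],[20,0,0.00085,-0.00077,0,0,0],[20,0,0.00086,-0.00076,0,0,0],[20,0,0.00087,-0.00074,0,0,0],[20,0,0,0,0,0,0]]

```text
t: 14.1
eef_pos: [0.4923, -0.0322, 0.1368]
orientation: [0.0, 0.707, 0.707, -0.0]
force: [-5.6, -2.5, 4.5]
grip_width: 0.0217
grasp_force: 29.5
```

```bash
python3 chk.py
```

```text
14.15 [ 0.4923 -0.0322  0.1368] [-5.7 -1.6  3. ] [-0.24  0.8   0.16] w 0.02136799526178833
pin shift px x,y: 0 -0.7489941 score 0.9904612302780151
```

>>> play_rows:
  plan:
    - [[20,0,0.00089,-0.00072,0,0,0],[20,0,0.0009,-0.0007,0,0,0],[20,0,0.00091,-0.00068,0,0,0],[20,0,0.00092,-0.00066,0,0,0],[20,0,0,0,0,0,0]]

```text
t: 14.65
eef_pos: [0.4961, -0.0321, 0.1396]
orientation: [0.0, 0.707, 0.707, -0.0]
force: [-4.6, -1.6, 4.7]
grip_width: 0.0212
grasp_force: 29.6
```

```bash
python3 chk.py
```

```text
14.7 [ 0.4961 -0.0321  0.1396] [-6.1 -1.7  4.1] [-0.18  0.78  0.18] w 0.021928540790146216
pin shift px x,y: 0 -0.7075708 score 0.990318238735199
```

>>> play_rows:
  plan:
    - [[20,0,0.00093,-0.0007,0,0,0],[20,0,0.00094,-0.0007,0,0,0],[20,0,0.00096,-0.00068,0,0,0],[20,0,0.00097,-0.00066,0,0,0],[20,0,0,0,0,0,0]]

```text
t: 15.2
eef_pos: [0.5002, -0.0321, 0.1422]
orientation: [0.0, 0.707, 0.707, 0.0]
force: [-3.9, -1.9, 5.0]
grip_width: 0.0215
grasp_force: 29.6
```

```bash
python3 chk.py
```

```text
15.25 [ 0.5002 -0.0321  0.1422] [-4.5 -1.3  4.5] [-0.21  0.66  0.12] w 0.021535065594793314
pin shift px x,y: 0 -0.71601033 score 0.9914025068283081
```

>>> play_rows:
  plan:
    - [[20,0,0.00098,-0.00063,0,0,0],[20,0,0.00099,-0.00061,0,0,0],[20,0,0.001,-0.00059,0,0,0],[20,0,0.00101,-0.00057,0,0,0],[20,0,0,0,0,0,0]]

```text
t: 15.75
eef_pos: [0.5042, -0.032, 0.1445]
orientation: [0.0, 0.707, 0.707, 0.0]
force: [-3.1, -2.1, 4.9]
grip_width: 0.0218
grasp_force: 29.5
```

```bash
python3 chk.py
```

```text
15.8 [ 0.5042 -0.032   0.1445] [-3.6 -1.7  3.8] [-0.23  0.47  0.12] w 0.021631146263032495
pin shift px x,y: 0 -0.7231033 score 0.9912683963775635
```

27→23.

>>> play_rows:
  plan:
    - [[20,0,0.00101,-0.00055,0,0,0],[20,0,0.00102,-0.00053,0,0,0],[20,0,0.00103,-0.00052,0,0,0],[20,0,0.00104,-0.0005,0,0,0],[20,0,0,0,0,0,0]]

```text
t: 16.3
eef_pos: [0.5083, -0.032, 0.1464]
orientation: [0.0, 0.707, 0.707, 0.0]
force: [-1.6, -0.6, 1.1]
grip_width: 0.0218
grasp_force: 29.3
```

```bash
python3 chk.py
```

```text
16.35 [ 0.5083 -0.0319  0.1464] [-1.4 -1.4  1.1] [-0.18  0.29  0.07] w 0.021898246976540896
pin shift px x,y: 0 -0.7229527 score 0.99074387550354
```

>>> play_rows:
  plan:
    - [[20,0,0.00105,-0.00044,0,0,0],[20,0,0.00106,-0.00042,0,0,0],[20,0,0.00106,-0.0004,0,0,0],[20,0,0.00107,-0.00038,0,0,0],[20,0,0,0,0,0,0]]

```text
t: 16.85
eef_pos: [0.5125, -0.0319, 0.148]
orientation: [0.0, 0.707, 0.707, 0.0]
force: [-1.5, 0.5, 0.9]
grip_width: 0.0219
grasp_force: 29.3
```

```bash
python3 chk.py
```

```text
16.9 [ 0.5125 -0.0319  0.1481] [-0.9  1.1  0.2] [-0.    0.16  0.03] w 0.021615376049835325
pin shift px x,y: 0 -0.7489197 score 0.9896631240844727
```

19→15.

>>> play_rows:
  plan:
    - [[20,0,0.00107,-0.00036,0,0,0],[20,0,0.00108,-0.00034,0,0,0],[20,0,0.00109,-0.00032,0,0,0],[20,0,0.00109,-0.0003,0,0,0],[20,0,0,0,0,0,0]]

```text
t: 17.4
eef_pos: [0.5168, -0.0318, 0.1493]
orientation: [-0.0, 0.707, 0.707, 0.0]
force: [-0.7, 0.2, -0.6]
grip_width: 0.022
grasp_force: 29.3
```

```bash
python3 chk.py
```

```text
17.45 [ 0.5168 -0.0318  0.1493] [-1.7  0.2 -0.1] [0.2  0.11 0.07] w 0.02178268417719637
pin shift px x,y: 0 -0.6987504 score 0.9858095645904541
```

>>> play_rows:
  plan:
    - [[20,0,0.0011,-0.00028,0,0,0],[20,0,0.0011,-0.00026,0,0,0],[20,0,0.0011,-0.00025,0,0,0],[20,0,0.00111,-0.00023,0,0,0],[20,0,0,0,0,0,0]]

```text
t: 17.95
eef_pos: [0.5212, -0.0318, 0.1503]
orientation: [-0.0, 0.707, 0.707, 0.0]
force: [-0.5, 3.0, -1.2]
grip_width: 0.0214
grasp_force: 29.4
```

```bash
python3 chk.py
```

```text
18.0 [ 0.5211 -0.0318  0.1504] [-0.8  2.  -2. ] [0.44 0.1  0.04] w 0.021988097464954358
pin shift px x,y: 0 -0.6490979 score 0.9863256216049194
```

>>> play_rows:
  plan:
    - [[20,8e-05,0.00112,-0.00018,0,0,0],[20,8e-05,0.00112,-0.00016,0,0,0],[20,8e-05,0.00112,-0.00014,0,0,0],[20,8e-05,0.00112,-0.00012,0,0,0],[20,0,0,0,0,0,0]]

```text
t: 18.5
eef_pos: [0.5257, -0.0317, 0.151]
orientation: [0.0, 0.707, 0.707, 0.0]
force: [0.2, 1.7, -2.5]
grip_width: 0.022
grasp_force: 29.4
```

```bash
python3 chk.py
```

```text
18.55 [ 0.5257 -0.0317  0.151 ] [-0.1  2.2 -1.8] [0.28 0.05 0.03] w 0.021626517921387003
pin shift px x,y: 0 -0.51429117 score 0.980408787727356
```

>>> play_rows:
  plan:
    - [[20,5e-05,0.00113,-0.0001,0,0,0],[20,5e-05,0.00113,-8e-05,0,0,0],[20,5e-05,0.00113,-6e-05,0,0,0],[20,5e-05,0.00113,-4e-05,0,0,0],[20,0,0,0,0,0,0]]

```text
t: 19.05
eef_pos: [0.5303, -0.0317, 0.1514]
orientation: [0.0, 0.707, 0.707, 0.0]
force: [-0.3, 1.1, -1.8]
grip_width: 0.0217
grasp_force: 29.4
```

```bash
python3 chk.py
```

```text
19.1 [ 0.5303 -0.0316  0.1514] [-0.8  0.6 -1.8] [0.12 0.09 0.03] w 0.021740282377453502
pin shift px x,y: 0 3.9381776 score 0.9211738705635071
```

```bash
python3 - <<'E'
from h import *
s=arm.snapshot("scene");r=cv2.imread("pics/ref.png");cv2.imwrite("pics/s4.png",s)
cr=lambda im:cv2.resize(im[110:185,375:475],None,fx=4,fy=4,interpolation=cv2.INTER_CUBIC)
cv2.imwrite("pics/c4.png",np.hstack([cr(r),cr(s)]))
E
```

```text
(no output)
```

View pics/c4.png

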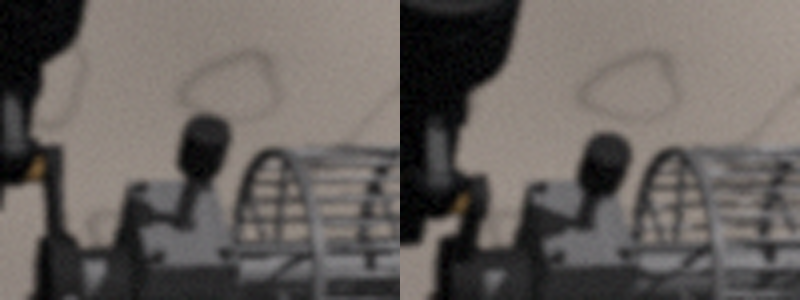

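>>> play_rows:
  plan:
    - [[20,0,0.0005,0,0,0,0],[20,0,0.0005,0,0,0,0],[20,0,0,0,0,0,0]]

```text
t: 19.45
eef_pos: [0.531, -0.0316, 0.1514]
orientation: [0.0, 0.707, 0.707, -0.0]
force: [-1.1, 0.0, -0.1]
grip_width: 0.0216
grasp_force: 29.5
```

>>> play_rows:
  plan:
    - [[20,0,0.0004,0,0,0,0],[20,0,0.0004,0,0,0,0],[20,0,0,0,0,0,0]]

```text
t: 19.75
eef_pos: [0.5319, -0.0316, 0.1514]
orientation: [0.0, 0.707, 0.707, 0.0]
force: [-1.5, -0.4, 0.7]
grip_width: 0.0214
grasp_force: 29.5
```

>>> play_rows:
  plan:
    - [[20,0,0.0004,0,0,0,0],[20,0,0.0004,0,0,0,0],[20,0,0,0,0,0,0]]

```text
t: 20.05
eef_pos: [0.5327, -0.0316, 0.1513]
orientation: [0.0, 0.707, 0.707, 0.0]
force: [-0.9, -1.0, 1.2]
grip_width: 0.022
grasp_force: 29.6
```

>>> play_rows:
  plan:
    - [[20,0,0.0004,0,0,0,0],[20,0,0.0004,0,0,0,0],[20,0,0,0,0,0,0]]

```text
t: 20.35
eef_pos: [0.5335, -0.0316, 0.1513]
orientation: [0.0, 0.707, 0.707, 0.0]
force: [-1.8, -1.0, 0.6]
grip_width: 0.0217
grasp_force: 29.6
```

>>> play_rows:
  plan:
    - [[20,0,0.0004,0,0,0,0],[20,0,0.0004,0,0,0,0],[20,0,0,0,0,0,0]]

```text
t: 20.65
eef_pos: [0.5343, -0.0316, 0.1514]
orientation: [0.0, 0.707, 0.707, 0.0]
force: [-1.1, -0.8, 0.1]
grip_width: 0.0216
grasp_force: 29.6
```

>>> play_rows:
  plan:
    - [[20,0,0.0004,0,0,0,0],[20,0,0.0004,0,0,0,0],[20,0,0,0,0,0,0]]

```text
t: 20.95
eef_pos: [0.5351, -0.0315, 0.1513]
orientation: [0.0, 0.707, 0.707, 0.0]
force: [-1.3, -1.7, 0.8]
grip_width: 0.0218
grasp_force: 29.6
```

>>> play_rows:
  plan:
    - [[20,0,0.0004,0,0,0,0],[20,0,0.0004,0,0,0,0],[20,0,0,0,0,0,0]]

```text
t: 21.25
eef_pos: [0.5358, -0.0315, 0.1513]
orientation: [0.0, 0.707, 0.707, 0.0]
force: [-2.3, -1.0, 1.3]
grip_width: 0.0214
grasp_force: 29.6
```

```bash
python3 chk.py
```

```text
21.3 [ 0.5359 -0.0315  0.1513] [-1.2 -1.5  1.1] [-0.25  0.19  0.06] w 0.0218914190339995
pin shift px x,y: 0 3.0282211 score 0.9361953735351562
```

>>> play_rows:
  plan:
    - [[20,0,0.0004,0,0,0,0],[20,0,0.0004,0,0,0,0],[20,0,0,0,0,0,0]]

```text
t: 21.6
eef_pos: [0.5366, -0.0315, 0.1512]
orientation: [0.0, 0.707, 0.707, -0.0]
force: [-1.4, -0.9, 1.5]
grip_width: 0.0217
grasp_force: 29.6
```

```bash
python3 chk.py
```

```text
21.65 [ 0.5366 -0.0315  0.1513] [-1.5 -1.2  1.6] [-0.23  0.16  0.11] w 0.021786057696410264
pin shift px x,y: 0 2.9389498 score 0.9385040402412415
```

>>> play_rows:
  plan:
    - [[20,0,0.0005,0,0,0,0],[20,0,0.0005,0,0,0,0],[20,0,0,0,0,0,0]]

```text
t: 21.95
eef_pos: [0.5376, -0.0315, 0.1512]
orientation: [-0.0, 0.707, 0.707, -0.0]
force: [-1.3, -1.7, 1.7]
grip_width: 0.0215
grasp_force: 29.6
```

>>> play_rows:
  plan:
    - [[20,0,0.0005,2e-05,0,0,0],[20,0,0.0005,2e-05,0,0,0],[20,0,0,0,0,0,0]]

```text
t: 22.25
eef_pos: [0.5386, -0.0315, 0.1511]
orientation: [-0.0, 0.707, 0.707, -0.0]
force: [-1.0, -1.6, 0.6]
grip_width: 0.0219
grasp_force: 29.6
```

>>> play_rows:
  plan:
    - [[20,0,0.0005,4e-05,0,0,0],[20,0,0.0005,4e-05,0,0,0],[20,0,0,0,0,0,0]]

```text
t: 22.55
eef_pos: [0.5396, -0.0314, 0.1511]
orientation: [-0.0, 0.707, 0.707, 0.0]
force: [-0.9, -1.5, 0.6]
grip_width: 0.0215
grasp_force: 29.6
```

```bash
python3 chk.py
```

```text
22.6 [ 0.5396 -0.0315  0.1511] [-0.8 -1.9 -0.2] [-0.19  0.1   0.08] w 0.021710639422662548
pin shift px x,y: 0 2.4391255 score 0.9450972676277161
```

```bash
python3 - <<'E'
from h import *
s=arm.snapshot("scene");cv2.imwrite("pics/s5.png",s)
for n in ("s3","ref","s4","s5"):
    g=cv2.imread(f"pics/{n}.png",0).astype(float)
    print(n,g[132:160,425:430].mean(1).round().astype(int))
cr=lambda im:cv2.resize(im[125:175,400:450],None,fx=8,fy=8,interpolation=cv2.INTER_CUBIC)
cv2.imwrite("pics/c5.png",np.hstack([cr(cv2.imread("pics/s4.png")),cr(s)]))
E
```

```text
s3 [128 129 129 129 127 122 119 114  91  59  38  37  37  38  37  32  23  16
  13  13  15  18  23  32  51  74  93 101]
ref [131 132 132 131 128 120  95  63  38  36  37  38  39  32  20  16  14  15
  16  18  22  35  54  68  76  84 100 107]
s4 [134 134 135 134 131 127 125 128 134 135 123  85  50  40  39  40  41  40
  34  25  12  16  15  18  22  33  55  80]
s5 [134 135 135 135 132 128 125 129 126 102  66  44  39  39  40  39  33  24
  18  15  20  19  25  33  45  71  95 105]
```

View pics/c5.png

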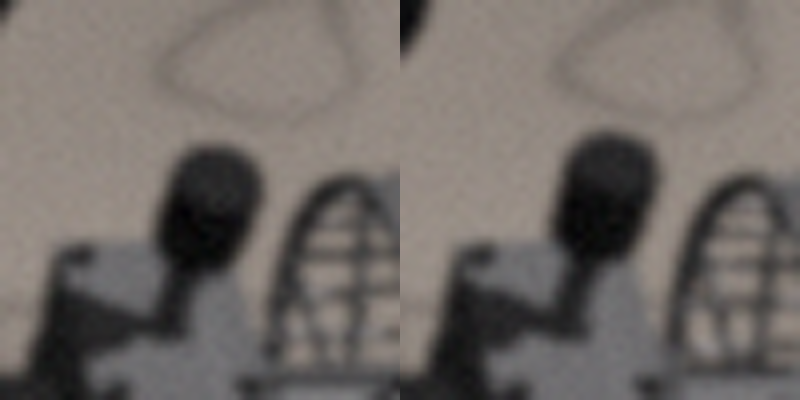

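>>> play_rows:
  plan:
    - [[20,0,0.0005,5e-05,0,0,0],[20,0,0.0005,5e-05,0,0,0],[20,0,0,0,0,0,0]]

```text
t: 22.95
eef_pos: [0.5406, -0.0315, 0.151]
orientation: [-0.0, 0.707, 0.707, -0.0]
force: [-1.1, -1.0, 0.4]
grip_width: 0.0216
grasp_force: 29.5
```

>>> play_rows:
  plan:
    - [[20,0,0.0005,7e-05,0,0,0],[20,0,0.0005,7e-05,0,0,0],[20,0,0,0,0,0,0]]

```text
t: 23.25
eef_pos: [0.5416, -0.0314, 0.1509]
orientation: [-0.0, 0.707, 0.707, 0.0]
force: [-1.1, -0.6, -0.7]
grip_width: 0.0217
grasp_force: 29.5
```

```bash
cat > e.py <<'E'
from h import *
s=arm.snapshot("scene");g=cv2.cvtColor(s,cv2.COLOR_BGR2GRAY)[132:160,425:430].astype(float).mean(1)
i=int(np.argmax(g<85));print("knob top row",132+i-1+(g[i-1]-85)/(g[i-1]-g[i]),"bottom",132+max(j for j in range(28) if g[j]<40))
E
python3 e.py; python3 chk.py|head -1
```

```text
knob top row 140.1437908496732 bottom 153
23.35 [ 0.5416 -0.0314  0.1508] [-0.5 -0.7  0. ] [-0.19  0.19  0.11] w 0.02150964105173563
```

```bash
python3 - <<'E'
from h import *
cs,ct=arm.calibration("scene"),arm.calibration("top")
for z in (.218,.212,.176): print(z,proj(cs,[[.5316-.0125,.07,z],[.5316,.07,z]]).ravel(),proj(ct,[[.5316,.07,z]]))
for dx in (-.005,.005): print("tilt",dx,proj(cs,[[.5316-.0125+dx,.07,.218]]),proj(ct,[[.5316+dx,.07,.218]]))
t=arm.snapshot("top");s=arm.snapshot("scene");cv2.imwrite("pics/t6.png",t)
cr=lambda im,x,y:cv2.resize(im[y:y+50,x:x+50],None,fx=8,fy=8,interpolation=cv2.INTER_CUBIC)
cv2.imwrite("pics/c6.png",np.hstack([cr(t,175,190),cr(s,400,125)]))
E
```

```text
0.218 [426.4739739  138.75886436 427.69498045 143.09645625] [[194.90452851 209.93519059]]
0.212 [425.83588647 140.84068721 427.04458193 145.17288765] [[195.69456689 210.4153939 ]]
0.176 [422.14821713 152.87207028 423.2869894  157.16919912] [[200.22293386 213.16783839]]
tilt -0.005 [[425.99155914 137.04509933]] [[194.81459765 212.41679771]]
tilt 0.005 [[426.95979218 140.48472034]] [[194.99425998 207.45908539]]
```

View pics/c6.png

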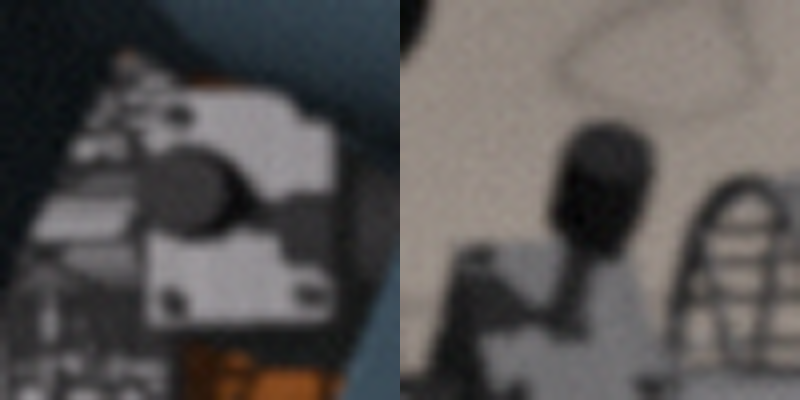

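>>> play_rows:
  plan:
    - [[20,0,0.0004,7e-05,0,0,0],[20,0,0.0004,7e-05,0,0,0],[20,0,0,0,0,0,0]]

```text
t: 23.75
eef_pos: [0.5424, -0.0314, 0.1507]
orientation: [-0.0, 0.707, 0.707, -0.0]
force: [-0.9, -1.5, 0.1]
grip_width: 0.0217
grasp_force: 29.5
```

>>> play_rows:
  plan:
    - [[20,0,0.0005,8e-05,0,0,0],[20,0,0.0005,8e-05,0,0,0],[20,0,0,0,0,0,0]]

```text
t: 24.05
eef_pos: [0.5434, -0.0314, 0.1506]
orientation: [-0.0, 0.707, 0.707, 0.0]
force: [-1.3, -0.9, -0.2]
grip_width: 0.0217
grasp_force: 29.5
```

```bash
python3 e.py; python3 chk.py|head -1
```

```text
knob top row 139.986301369863 bottom 153
24.15 [ 0.5434 -0.0314  0.1506] [-1.4 -0.4 -0.8] [-0.06  0.19  0.09] w 0.021687873577347846
```

>>> play_rows:
  plan:
    - [[20,0,0.0005,9e-05,0,0,0],[20,0,0.0005,9e-05,0,0,0],[20,0,0,0,0,0,0]]

```text
t: 24.45
eef_pos: [0.5444, -0.0314, 0.1504]
orientation: [-0.0, 0.707, 0.707, 0.0]
force: [-1.2, -0.1, -0.9]
grip_width: 0.0215
grasp_force: 29.6
```

```bash
python3 e.py; python3 chk.py|head -1
```

```text
knob top row 140.025 bottom 153
24.55 [ 0.5444 -0.0314  0.1504] [-1.8  0.1  0.1] [0.   0.26 0.1 ] w 0.021628050301466653
```

>>> play_rows:
  plan:
    - [[20,0,0.0005,0.0001,0,0,0],[20,0,0.0005,0.0001,0,0,0],[20,0,0,0,0,0,0]]

```text
t: 24.85
eef_pos: [0.5453, -0.0314, 0.1502]
orientation: [-0.0, 0.707, 0.707, -0.0]
force: [-2.3, 0.2, 0.0]
grip_width: 0.0212
grasp_force: 29.6
```

```bash
python3 e.py; python3 chk.py|head -1
```

```text
knob top row 139.71686746987953 bottom 153
24.95 [ 0.5453 -0.0314  0.1502] [-1.4 -0.1  0.2] [0.06 0.36 0.08] w 0.02181448063667873
```

>>> play_rows:
  plan:
    - [[20,0,0.0004,0.0001,0,0,0],[20,0,0.0004,0.0001,0,0,0],[20,0,0,0,0,0,0]]

```text
t: 25.25
eef_pos: [0.5461, -0.0314, 0.15]
orientation: [-0.0, 0.707, 0.707, -0.0]
force: [-3.5, 1.1, 0.9]
grip_width: 0.0214
grasp_force: 29.6
```

```bash
python3 e.py; python3 chk.py|head -1
```

```text
knob top row 139.7434210526316 bottom 153
25.35 [ 0.5461 -0.0314  0.15  ] [-2.6  1.1  0.7] [0.11 0.44 0.13] w 0.021317571614902567
```

>>> play_rows:
  plan:
    - [[20,0,0.0004,5e-05,0,0,0],[20,0,0.0002,5e-05,0,0,0],[20,0,0,0,0,0,0]]

```text
t: 25.65
eef_pos: [0.5467, -0.0314, 0.1499]
orientation: [-0.0, 0.707, 0.707, -0.0]
force: [-3.0, 1.3, 0.9]
grip_width: 0.0215
grasp_force: 29.7
```

```bash
python3 e.py; python3 chk.py|head -1
```

```text
knob top row 139.7579617834395 bottom 153
25.75 [ 0.5467 -0.0314  0.1499] [-2.8  1.1  1. ] [0.16 0.48 0.15] w 0.02178513024345636
```

>>> play_rows:
  plan:
    - [[20,0,0.0004,6e-05,0,0,0],[20,0,0.0004,6e-05,0,0,0],[20,0,0,0,0,0,0]]

```text
t: 26.05
eef_pos: [0.5475, -0.0314, 0.1497]
orientation: [-0.0, 0.707, 0.707, -0.0]
force: [-3.0, 1.1, -0.1]
grip_width: 0.0217
grasp_force: 29.7
```

```bash
python3 e.py; python3 chk.py|head -1
```

```text
knob top row 139.75460122699386 bottom 153
26.15 [ 0.5475 -0.0314  0.1497] [-3.4  2.2  0.6] [0.24 0.54 0.14] w 0.021666647937334246
```

>>> play_rows:
  plan:
    - [[20,5e-05,0.0004,0.0001,0,0,0],[20,5e-05,0.0004,0.0001,0,0,0],[20,0,0,0,0,0,0]]

```text
t: 26.45
eef_pos: [0.5483, -0.0314, 0.1495]
orientation: [-0.0, 0.707, 0.707, -0.0]
force: [-3.4, 0.9, 0.4]
grip_width: 0.0216
grasp_force: 29.7
```

```bash
python3 e.py; python3 chk.py|head -1
```

```text
knob top row 139.77083333333334 bottom 153
26.55 [ 0.5483 -0.0314  0.1495] [-4.2  1.2  0.5] [0.11 0.66 0.14] w 0.021517758537884294
```

>>> play_rows:
  plan:
    - [[20,5e-05,0.0005,0.0001,0,0,0],[20,0,0.0005,0.0001,0,0,0],[20,0,0,0,0,0,0]]

```text
t: 26.85
eef_pos: [0.5492, -0.0314, 0.1493]
orientation: [-0.0, 0.707, 0.707, -0.0]
force: [-5.1, 1.1, 0.7]
grip_width: 0.0216
grasp_force: 29.8
```

```bash
python3 e.py; python3 chk.py|head -1; python3 - <<'E'
from h import *
r=cv2.imread("pics/s4.png",0).astype(np.float32);s=arm.snapshot("scene");cv2.imwrite("pics/s7.png",s)
cr=lambda im:cv2.resize(im[135:185,360:410],None,fx=8,fy=8,interpolation=cv2.INTER_CUBIC)
cv2.imwrite("pics/c7.png",np.hstack([cr(cv2.imread("pics/s5.png")),cr(s)]))
E
```

```text
knob top row 139.58125 bottom 153
26.95 [ 0.5492 -0.0314  0.1493] [-6.   0.4  0.6] [0.11 0.75 0.16] w 0.02179892021650513
```

View pics/c7.png

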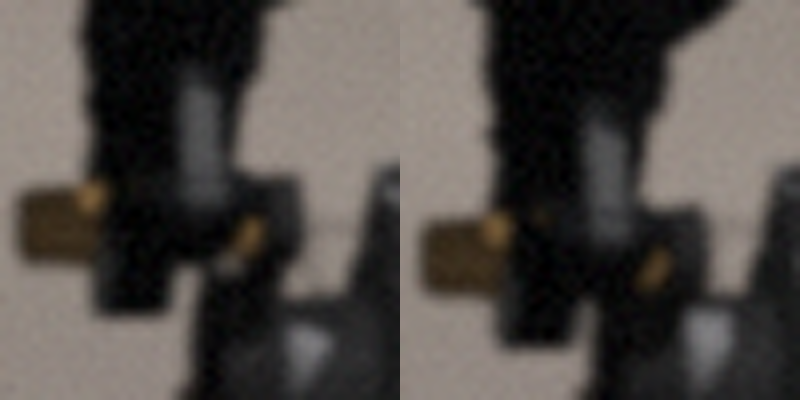

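>>> play_rows:
  plan:
    - [[20,0,-0.001,-0.0002,0,0,0],[20,0,-0.001,-0.0002,0,0,0],[20,0,-0.001,-0.0002,0,0,0],[20,0,-0.001,-0.0002,0,0,0],[20,0,-0.001,-0.0002,0,0,0],[20,0,-0.001,-0.0002,0,0,0],[20,0,0,0,0,0,0]]

```text
t: 27.7
eef_pos: [0.5435, -0.0314, 0.1507]
orientation: [0.0, 0.707, 0.707, 0.0]
force: [1.2, 0.5, -3.3]
grip_width: 0.0215
grasp_force: 29.5
```

```bash
python3 e.py; python3 chk.py|head -1
```

```text
knob top row 139.96815286624204 bottom 153
27.8 [ 0.5435 -0.0314  0.1507] [ 0.1  0.1 -3.2] [-0.05 -0.1   0.07] w 0.02162893301659963
```

>>> play_rows:
  plan:
    - [[20,0,-0.001,0.0004,0,0,0],[20,0,0,0,0,0,0],[60,0,0,0,0,0,0],[60,0,0,0,0,0,0],[60,0,0,0,0,0,0],[60,0,0,0,0,0,0],[60,0,0,-0.02,0,0,0],[60,0,0,-0.04,0,0,0],[60,0,0,-0.04,0,0,0],[0,0,0,-0.005,0,0,0],[0,0.035,-0.0042,0,0,0,0],[0,0.035,-0.0042,0,0,0,0],[0,0.031,-0.0042,0,0,0,0],[0,0,0,0,0,0,0],[0,0,0,0.02,0,0,0],[0,0,0,0.006,0,0,0],[0,0,0,0,0,0,0],[0,0,0,0,0,0,0]]

```text
t: 29.6
eef_pos: [0.5299, 0.0691, 0.2293]
orientation: [-0.0, 0.707, 0.707, -0.0]
force: [-0.4, -0.8, -0.0]
grip_width: -0.0005
grasp_force: 0.0
```

```bash
python3 chk.py|head -1; python3 - <<'E'
from h import *
s=arm.snapshot("scene");w=arm.snapshot("wrist")
cr=lambda im,x,y,k,a,b:cv2.resize(im[y:y+b,x:x+a],None,fx=k,fy=k,interpolation=cv2.INTER_CUBIC)
cv2.imwrite("pics/c8.png",np.hstack([cr(s,375,100,4,100,80),cr(w,220,200,2,200,160)]))
E
```

```text
29.65 [0.5302 0.0692 0.2297] [ 0.7 -0.4 -0.2] [-0.04 -0.05 -0.01] w 0.00014692266400679864
```

View pics/c8.png

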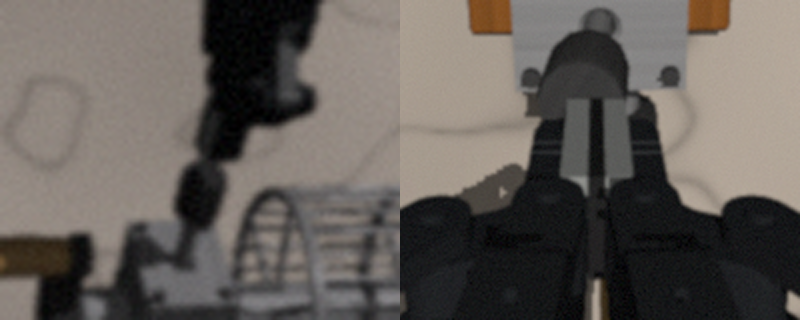

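>>> play_rows:
  plan:
    - [[0,0,-0.003,0.005,0,0,0],[0,0,0,0.005,0,0,0],[0,0,0,0.003,0,0,0],[0,0,0,0.002,0,0,0],[0,0,0,0.002,0,0,0],[0,0,0,0.002,0,0,0],[0,0,0,0.002,0,0,0],[0,0,0,0,0,0,0]]

```text
t: 30.55
eef_pos: [0.5267, 0.0697, 0.2079]
orientation: [-0.0, 0.707, 0.707, -0.0]
force: [-0.3, -0.4, 0.7]
grip_width: -0.0002
grasp_force: 0.0
```

>>> play_rows:
  plan:
    - [[0,0,0,0.0015,0,0,0],[0,0,0,0.0015,0,0,0],[0,0,0,0.0015,0,0,0],[0,0,0,0.0015,0,0,0],[0,0,0,0,0,0,0]]

```text
t: 31.05
eef_pos: [0.5269, 0.0696, 0.2021]
orientation: [0.0, 0.707, 0.707, 0.0]
force: [0.8, 0.7, 0.5]
grip_width: -0.0
grasp_force: 0.5
```

```bash
python3 chk.py|head -1;
```

```text
31.1 [0.5268 0.0697 0.2021] [2.3 0.1 1.3] [ 0.02 -0.19  0.  ] w 0.00014254986113435591
```

>>> play_rows:
  plan:
    - [[0,0,0,0.001,0,0,0],[0,0,0,0.001,0,0,0],[0,0,0,0.001,0,0,0],[0,0,0,0,0,0,0]]

```text
t: 31.5
eef_pos: [0.5274, 0.0696, 0.1998]
orientation: [0.001, 0.707, 0.707, 0.001]
force: [1.0, 0.2, 5.3]
grip_width: 0.0001
grasp_force: 2.4
```

```bash
python3 chk.py|head -1; python3 - <<'E'
from h import *
s=arm.snapshot("scene");cv2.imwrite("pics/s9.png",s)
g=cv2.cvtColor(s,cv2.COLOR_BGR2GRAY).astype(int)
for n,q in (("s7",cv2.imread("pics/s7.png",0)),("now",g)):
    print(n)
    for r in range(136,172,2): print(r,q[r,412:440:2])
E
```

```text
31.55 [0.5274 0.0696 0.1999] [1.1 0.4 5.4] [ 0.02 -0.23  0.  ] w -8.410336202499606e-05
s7
136 [140 140 140 133 125 124 123 129 134 139 140 137 141 134]
138 [139 139 138 137 136 132 121 119 124 130 132 134 136 131]
140 [137 140 137 139 126  82  61  64  82 114 133 132 133 135]
142 [140 140 138 135  95  42  39  37  40  64 127 139 141 141]
144 [144 142 140 129  52  33  39  40  36  48 119 142 141 139]
146 [143 142 145 123  31  12  20  28  30  48 120 139 137 142]
148 [140 144 145  96  16  14  16  20  20  57 130 143 143 116]
150 [144 145 143  83  12  10   9  17  24  84 140 141 128  61]
152 [147 146 143  83  15   5  11   9  34 113 141 141  91  54]
154 [137 139 137 120  51  14  19  18  70 137 144 132  55  58]
156 [101 112 110 111  72  33  33  39 102 139 144 114  47  67]
158 [ 92 108 106 105  59  40  76  95 113 136 143  89  51  75]
160 [ 41  69 107  96  41  50  95 111 108 131 138  73  55  90]
162 [ 38  45  72  76  39  56 103 114 110 120 120  67  92 124]
164 [ 41  42  43  39  40  65 104 114 105 116 121  58  97 125]
166 [ 66  88  99  66  45  55 100 114 109 112 108  61 113 129]
168 [111 113 110 
[... 526 characters left out ...]
1 111 139 136 114]
150 [142 142 141  84  15  23  22  19  23  71 135 138 125  61]
152 [141 137 134  66   8  12  16  16  27 101 139 136  90  46]
154 [131 135 119  37   7  13  18  13  37 121 142 127  58  88]
156 [ 96 109  95  30   9  12  18  14  58 129 136 113  49  67]
158 [ 92 108  97  52  13  11  15  23  83 133 143  97  55  84]
160 [ 46  64  84  85  35  23  50  76  98 132 136  80  71  90]
162 [ 37  37  41  50  37  44  97 109 110 115 120  57  65  81]
164 [ 35  36  40  31  35  56 103 111 106 110 119  67 111 128]
166 [ 46  41  44  53  44  53  95 112 110 110 107  70  98 107]
168 [100  94 100 100  96  95 107 112 112 107  91  49 104 124]
170 [106 107 113 108 110 108 109 111 109 104  93  80 102 104]
```

>>> play_rows:
  plan:
    - [[0,0,0.0005,0.001,0,0,0],[0,0,0.0005,0.001,0,0,0],[0,0,0.0005,0.001,0,0,0],[0,0,0.0005,0.001,0,0,0],[0,0,0,0,0,0,0]]

```text
t: 32.1
eef_pos: [0.5299, 0.0696, 0.1963]
orientation: [0.001, 0.707, 0.707, 0.001]
force: [0.2, 0.3, 6.7]
grip_width: 0.0001
grasp_force: 3.5
```

>>> play_rows:
  plan:
    - [[0,0,0.0002,0.0015,0,0,0],[0,0,0.0002,0.0015,0,0,0],[0,0,0.0002,0.0015,0,0,0],[0,0,0.0002,0.0015,0,0,0],[0,0,0,0.0015,0,0,0],[0,0,0,0,0,0,0]]

```text
t: 32.7
eef_pos: [0.5302, 0.0696, 0.1883]
orientation: [0.001, 0.707, 0.707, 0.001]
force: [1.0, 0.4, 4.7]
grip_width: 0.0001
grasp_force: 2.4
```

>>> play_rows:
  plan:
    - [[0,0,0.0002,0.0015,0,0,0],[0,0,0.0002,0.0015,0,0,0],[0,0,0.0002,0.0015,0,0,0],[0,0,0,0.0015,0,0,0],[0,0,0,0.0015,0,0,0],[0,0,0,0.0015,0,0,0],[0,0,0,0,0,0,0]]

```text
t: 33.4
eef_pos: [0.5303, 0.0697, 0.1787]
orientation: [0.0, 0.707, 0.707, 0.0]
force: [1.4, 0.3, 2.6]
grip_width: 0.0003
grasp_force: 1.4
```

>>> play_rows:
  plan:
    - [[0,0,0,0.001,0,0,0],[0,0,0,0.001,0,0,0],[0,0,0,0.001,0,0,0],[0,0,0,0.001,0,0,0],[0,0,0,0,0,0,0]]

```text
t: 33.9
eef_pos: [0.5309, 0.0696, 0.176]
orientation: [0.001, 0.707, 0.707, 0.001]
force: [-1.2, 0.2, 12.3]
grip_width: 0.0001
grasp_force: 5.7
```

```bash
python3 chk.py|head -1; python3 - <<'E'
from h import *
s=arm.snapshot("scene");cv2.imwrite("pics/s10.png",s)
q=cv2.cvtColor(s,cv2.COLOR_BGR2GRAY).astype(int)
for r in range(144,178,2): print(r,q[r,408:440:2])
E
```

```text
33.95 [0.5309 0.0696 0.176 ] [-1.3 -0.4 11. ] [-0.    0.03  0.  ] w -7.010517151742244e-05
144 [138 142 140 140 140 139 111  30   5   0  10   7   9  15  26  59]
146 [141 137 138 142 138 134  87  17   2   4   0   0   7  19  22  50]
148 [141 141 141 142 142 131  63  27  13   3   3   6   3   1  12  24]
150 [142 138 141 142 142 126  42  29  10   2   3  10  23  25  19  13]
152 [143 144 144 144 145  96  32  27   5   8   9  46 113 119  72  42]
154 [135 130 135 136 132  78  32  24   6   9   7  77 141 131  57  52]
156 [ 73  54 100 114  91  36  34  20   0  10  22 106 143 110  54  99]
158 [ 64  61  90 105  69  23  28  19   7  14  59 127 141  91  45  73]
160 [ 31  37  44  59  43   9  13  17  21  28  80 131 136  74  53  91]
162 [ 32  39  39  35  14   8  12  12  11  28  90 118 121  69  91 101]
164 [ 27  36  41  32  14  12  14  14  12  52 103 113 120  68  98 101]
166 [ 29  33  40  35  25  14  13  19  23  77 106 108 103  60 122 126]
168 [ 26  44  64  67  61  51  44  46  71 108 112 110  96  83 117 113]
170 [ 26  60 107 109 110 109 103 103 108 114 111 107  98  85  96 102]
172 [ 23  42  90  80  98 110 106 111 109 113 103  65  69  86 100 102]
174 [ 22  33  53  35  82 112 109 109 111 111 111  71  61  81 101  98]
176 [ 24  26  48  68  72  79  81  75  74  69  76  65  59  73 104  71]
```

>>> play_rows:
  plan:
    - [[0,0,0,0.0008,0,0,0],[0,0,0,0,0,0,0]]

```text
t: 34.2
eef_pos: [0.531, 0.0696, 0.176]
orientation: [0.001, 0.707, 0.707, 0.001]
force: [-2.3, 0.1, 16.1]
grip_width: -0.0003
grasp_force: 7.9
```

>>> play_rows:
  plan:
    - [[0,0,0,-0.005,0,0,0],[0,0,0,-0.02,0,0,0],[0,0,0,-0.04,0,0,0],[0,0,0,-0.04,0,0,0],[0,-0.03,-0.02,0,0,0,0],[0,-0.04,-0.02,0,0,0,0],[0,-0.04,-0.02,0,0,0,0],[0,-0.04,-0.02,0,0,0,0],[0,-0.04,-0.02,0,0,0,0],[0,0,0,0,0,0,0],[0,0,0,0,0,0,0],[0,0,0,0,0,0,0]]

```text
t: 35.4
eef_pos: [0.43, -0.1195, 0.2783]
orientation: [-0.001, 0.707, 0.707, -0.0]
force: [1.5, -0.5, -0.1]
grip_width: 0.0
grasp_force: 0.0
```

```bash
python3 chk.py|head -1; python3 - <<'E'
from h import *
cs,ct=arm.calibration("scene"),arm.calibration("top")
print(proj(cs,[[.5191,.07,.176],[.544,.07,.15]]),proj(ct,[[.5316,.07,.176]]))
s=arm.snapshot("scene")
q=cv2.cvtColor(s,cv2.COLOR_BGR2GRAY).astype(int)
for r in range(146,174,2): print(r,q[r,408:440:2])
q=cv2.cvtColor(arm.snapshot("top"),cv2.COLOR_BGR2GRAY)
m=(q[200:226,188:216]<75).astype(np.uint8);n,l,st,ce=cv2.connectedComponentsWithStats(m)
print([(st[i,4],ce[i]+[188,200]) for i in range(1,n) if st[i,4]>15])
E
```

```text
35.45 [ 0.4302 -0.1192  0.2784] [-0.1 -0.8 -0.2] [-0.01 -0.01  0.02] w -3.8645330040366286e-05
[[422.14821713 152.87207028]
 [421.82006186 169.67543653]] [[200.22293386 213.16783839]]
146 [130 133 133 133 132 129 130 129 129 132 132 130 132 130 133 127]
148 [133 132 132 133 135 131 133 133 132 130 130 134 129 130 128 107]
150 [136 131 134 133 134 132 133 133 130 133 129 134 131 134 120  60]
152 [134 133 136 136 137 133 127 123 127 135 133 134 131 130  85  44]
154 [127 123 127 127 123 100  64  56  64  98 124 133 133 124  54  51]
156 [ 71  49  90 104  90  49  39  37  32  43  92 130 131 104  50  93]
158 [ 72  74 102 101  78  27  37  35  36  36  74 126 134  89  39  70]
160 [ 72  93  92  92  51  17  25  29  31  34  71 123 126  73  48  87]
162 [ 43  45  36  36  15  11  14  13  15  31  84 109 111  62  86  94]
164 [ 23  32  41  33  16   6  11  12  16  43  96 105 111  60  95  91]
166 [ 29  46  35  31  18   9   3  15  23  74 100 102  98  60 114 124]
168 [ 22  68  81  62  55  50  31  34  68 101 102  98  90  75 110 108]
170 [ 21  55  98 101 102 100  96  94 102 106 106  99  92  76  92  98]
172 [ 19  40  87  75  90 103 107 105 101 108 101  61  63  81  95 101]
[(np.int32(23), array([190.47826087, 201.60869565])), (np.int32(56), array([190.625     , 215.30357143])), (np.int32(190), array([206.16842105, 215.28421053]))]
```

```bash
python3 -c "
from bench import arm
print(arm.finish_job())"
```

```text
the job is handed in; nothing more can be done
None
```

The drum should be locked: the pin dropped into the cross-hole, the crank came to a soft stop at about 5–6 N and was eased back, and the pin was pressed home and released. The press ended at about 16 N, with the knob top at z 176 mm. I viewed 11 pictures, one over the limit of 10; the job is handed in at about 35 s with no result shown.

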